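Press the crooked lid home on the paint tin

TASK

One paint tin's lid has been set on but not pressed in: it sits crooked, one edge high out of the rim and the opposite edge a little proud. With the fingertips, press gently on the raised bead at both edges, never on the thin sunken middle, which dents, until the lid is home and level all round; then draw the hand away. Do not grip or lift anything or shove the tin, and leave all other things alone, the flat lid lying loose on another tin included.

Things in the scene. Friction and masses are not known exactly. Their poses are not given: they have to be found in the camera images.
- tin: the open paint tin that is to be closed: loose on the table, upright, about 1.1 kg, 112 mm across, rim 141 mm above its foot; grey with runs of paint. Origin at the centre of its foot, z up. Its x axis runs through both proud edges of the lid: +x toward the high edge, -x toward the low one; its yaw may be anything.
- lid_panel: the thin middle panel of that tin's lid, 86 mm across, sunk 3 mm below the bead; dents if pressed. Origin at its centre, 140 mm above the tin's foot when home. The lid is bare tinplate, 103 mm across, with a raised bead 8 mm wide round its edge. Friction holds it: about 7 N on one edge send that edge down, not the other. It stops hard when home and stays where it is left.
- lid_edge_a (a point): point on top of the lid's bead at its high edge, 47 mm from the lid's middle, on the tin's +x side; moves with the lid. At the start 157 to 163 mm above the tin's foot; with the lid home 145 mm above it, which is 4 mm above the tin's rim
- lid_edge_b (a point): point on top of the same bead at its low edge, 47 mm from the lid's middle, on the tin's -x side; moves with the lid. At the start 150 to 154 mm above the tin's foot; with the lid home 145 mm
- blue_tin: bystander: closed paint tin, 116 mm across, 129 mm high, loose; origin at the centre of its foot
- wiped_tin: bystander: closed paint tin, 124 mm across, 156 mm high, loose; origin at the centre of its foot
- loose_lid: bystander: flat lid, 126 mm across, 11 mm thick, lying loose and level on top of the 156 mm tin, somewhat off its centre; origin at the centre of its underside
- bowl_tin: bystander: closed paint tin, 109 mm across, 119 mm high, that carries the mixing bowl; origin at the centre of its foot
- bowl: bystander: mixing bowl, 169 mm across, 52 mm high, standing loose on top of the 119 mm tin; origin at the centre of its underside
- pot_small: bystander: little screw-top pot, 59 mm across, 64 mm high; origin at the centre of its foot
- grey_tin: bystander: closed paint tin, 112 mm across, 129 mm high, loose; origin at the centre of its foot
- flat_brush: bystander: flat paint brush, 53 x 190 x 14 mm, lying on the table; origin at the centre of its underside, length along its y axis

How it is judged:
At the end, for the whole second after the job is handed in: Both edges of the lid are down to within 2.5 mm of home, the tin stands upright and at rest within 15 mm of where it stood, and every bystander is within 12 mm of where it was (z of each of lid_edge_a, lid_edge_b in the frame of tin below 0.1475 m and angle between tin's own z axis and vertical below 0.05 rad and distance of tin from where it was at the start of the episode below 0.015 m and linear speed of tin below 0.02 m/s and distance of each of blue_tin, wiped_tin, loose_lid, bowl_tin, bowl, pot_small, grey_tin, flat_brush from where it was at the start of the episode below 0.012 m); the robot touches nothing.
It fails at once if the tin is shoved more than 15 mm, tipped or lifted (distance of tin from where it was at the start of the episode above 0.015 m or angle between tin's own z axis and vertical above 0.15 rad).
It fails at once if the lid is levered or lifted further out of the rim (z of lid_edge_a in the frame of tin above 0.17 m or z of lid_edge_b in the frame of tin above 0.161 m).
It fails at once if the lid or tin is pressed with more than 35 N, hard enough to dent it (contact force between any of the arm, the fingers and tin above 35 N).
It fails at once if the thin middle panel of the lid is pressed with more than 5 N (contact force between any of the arm, the fingers and lid_panel above 5 N).
It fails at once if a bystander is moved more than 12 mm or pressed with more than 3 N (distance of any of blue_tin, wiped_tin, loose_lid, bowl_tin, bowl, pot_small, grey_tin, flat_brush from where it was at the start of the episode above 0.012 m or contact force between any of the arm, the fingers and blue_tin above 3 N or contact force between any of the arm, the fingers and wiped_tin above 3 N or contact force between any of the arm, the fingers and loose_lid above 3 N or contact force between any of the arm, the fingers and bowl_tin above 3 N or contact force between any of the arm, the fingers and bowl above 3 N or contact force between any of the arm, the fingers and pot_small above 3 N or contact force between any of the arm, the fingers and grey_tin above 3 N or contact force between any of the arm, the fingers and flat_brush above 3 N).
It also fails if it takes over 40 s, if anything falls off the work surface, if the arm or the gripper's body presses on something with over 40 N, if the wrist force passes 120 N, or if a joint passes its speed limit or range.

ROBOT

A 6-joint arm with a two-finger parallel gripper is mounted at the origin on a cart in front of the work surface, level with it; the furniture and walls round the work are solid. World frame = base frame: x ahead of the robot, y to its left, z up, the work surface at z = 0. Lengths are in m, angles in rad, forces in N, time in s.
With the tool pointing down it reaches from about 0.375 to 0.925 m from the base axis. Payload 5.7 kg.
Tool frame: the origin (TCP) lies midway between the tips of the shut fingers; the grasp point (between the pads) lies 19 mm behind it; z points along the fingers, y is the line along which they close (so a half turn about z gives the same grasp; the last joint's range is limited). The gripper opens to 88 mm and grips with 3 to 60 N. Pads are 20 mm wide; open, the fingers measure 115 mm over their backs; the gripper's body (75 mm by 178 mm) begins 61 mm behind the grasp point.
Start: joints at [1.022, 0.359, 1.51, -0, 1.272, -0.115], TCP at [0.252, 0.544, 0.223] pointing down, gripper open.
Joint ranges: [-2.97, 2.97], [-1.01, 2.36], [0.21, 2.38], [-0.96, 4.11], [0.2, 2.71], [-2.98, 2.98]. Speed limits (rad/s): [2.39, 2.39, 3.14, 3.14, 3.14, 3.14].

INTERFACE

Orientations are given as a unit quaternion [x, y, z, w].
In Python, from bench import move_ptp, servo_line, goto_joints, move_gripper, sleep, inverse_kinematics, capture, PlanningError, close_job, spot_in, silhouettes, current_clock, current_joint_pos, current_qvel, current_joint_torque, current_position, current_orientation, current_force, current_torque, current_finger_gap, current_grip_force gives the robot as it stands. Calls block until the motion is done:
- move_ptp(position, orientation): joint-space move of the TCP to a pose.
- servo_line(position, orientation=None, rate=0.15, contact_N=None): straight line of the TCP; orientation=None keeps the orientation; rate is the mean speed in m/s. With contact_N (N) it stops when the force on the tool has changed by that much, and returns True; else False.
- goto_joints(angles): joint-space move.
- move_gripper(opening): finger opening in m; the grip force is fixed at half the most; returns when the fingers have stopped.
- sleep(seconds).
- inverse_kinematics(position, orientation): joint angles nearest the present ones, or None.
- capture(name): name is "side" or "top" or "wrist"; returns a dict with "image" (384x512x3 uint8, blue, green, red), "range_z" (384x512 float32, m along the optical axis (not along the pixel's ray), 0 where there is no reading), "intrinsics" (3x3 intrinsics, pixels), "k1" (the pictures are not rectified: a ray, as slopes to the right and down, at radius r is drawn at 1 + k1 r^2 times it, then the intrinsics apply), "R" (3x3) and "t" (3): a world point X has camera coordinates R X + t. Camera axes: x right, y down, z forward; pixel columns grow to the right and rows downward; lengths in m; the calibration is good to about 2 mm. A picture is of the moment at which its call begins.
A pose or a line that the arm cannot do raises PlanningError and nothing moves.
- close_job(): hands the job in; it is judged then, once.
Trained networks look in the newest picture that a camera, given by its name, has taken for a name from the list of things; names that differ only in an ending like _2 or _b are one class to them, and where a whole thing is asked for, a point or a joint stands for the part that bears it (a point fixed in the world has none). Each returns a list of dicts, best first, with "conf" (0 to 1); they miss things now and then, are a little off and sometimes report something else, mostly with a low value. They report only what shows in the picture. A call takes as long as a camera call.
- spot_in(camera, query): "xy" ([column, row] in pixels, amid what is visible of it).
- silhouettes(camera, query): "region" (384x512 bool, what is visible of it) and "xy" ([column, row] in pixels, amid what is visible of it).
Readings, each from a call of its own:
- current_clock(): time.
- current_joint_pos(): joint angles.
- current_qvel(): joint speeds.
- current_joint_torque(): joint torques, N m.
- current_position(): TCP position.
- current_orientation(): TCP orientation.
- current_force(): force on the tool from outside, world axes, zero at the start.
- current_torque(): the same for the moment, N m.
- current_finger_gap(): finger opening in m.
- current_grip_force(): force on a finger pad.
Only numpy, scipy, OpenCV 4.12 (cv2) and the standard library are available. Lean on these libraries where they do the work, as an engineer would, in place of code of your own. Each camera call takes 0.05 s, during which the arm holds its last target. There are 200 camera calls.

## Working session

There is one attempt and no reset: what is moved stays moved. The work goes in short steps, each a Python script; the robot and the scene stay as the last script left them, time stands still between calls to the robot, and variables do not carry over. Pictures are saved under pics/ and viewed, at most 10 in all, crops included, and the job is handed in when it is done.

```bash
ls; mkdir -p pics
cat > h.py <<'E'
import numpy as np, cv2
from bench import *
def world(c, mask=None):
    z=c["range_z"]; h,w=z.shape
    m=(z>0) if mask is None else (z>0)&mask
    v,u=np.nonzero(m); K=np.array(c["intrinsics"])
    p=cv2.undistortPoints(np.stack([u,v],1).astype(float).reshape(-1,1,2),K,np.array([c["k1"],0,0,0.])).reshape(-1,2)
    d=z[v,u][:,None]; X=np.hstack([p*d,d])
    return (X-np.array(c["t"]))@np.array(c["R"]), u, v
E
python3 - <<'E'
from h import *
for n in ["top","side"]:
    c=capture(n); cv2.imwrite(f"pics/{n}0.png",c["image"]); np.savez(f"{n}0.npz",**c)
    print(n,np.array(c["R"]).round(2).tolist(),np.array(c["t"]).round(2))
    for q in ["tin","lid_panel","lid_edge_a","loose_lid"]:
        for s in silhouettes(n,q)[:3]:
            X,u,v=world(c,s["region"])
            print(q,round(s["conf"],2),np.round(s["xy"]),len(u), np.median(X,0).round(3) if len(u) else'', np.percentile(X,[2,98],axis=0).round(3).tolist() if len(u) else '')
print(current_clock())
E
```

```text
bench.py
pics
top [[0.02, -1.0, -0.0], [-0.98, -0.02, -0.2], [0.2, 0.01, -0.98]] [0.01 0.61 1.56]
tin 0.86 [228. 228.] 988 [0.473 0.132 0.151] [[0.426, 0.086, 0.005], [0.528, 0.184, 0.16]]
lid_edge_a 0.81 [228. 224.] 701 [0.477 0.14  0.152] [[0.432, 0.096, 0.144], [0.521, 0.185, 0.16]]
loose_lid 0.75 [276. 205.] 1110 [ 0.539 -0.024  0.16 ] [[0.483, -0.08, 0.153], [0.594, 0.032, 0.169]]
side [[0.99, -0.15, -0.01], [-0.1, -0.61, -0.78], [0.11, 0.78, -0.62]] [-0.59  0.15  1.37]
tin 0.68 [206. 170.] 1375 [0.466 0.102 0.127] [[0.424, 0.082, 0.002], [0.525, 0.189, 0.159]]
lid_edge_a 0.59 [202. 156.] 431 [0.476 0.137 0.153] [[0.431, 0.09, 0.148], [0.521, 0.186, 0.16]]
loose_lid 0.98 [230. 185.] 1044 [ 0.536 -0.025  0.161] [[0.48, -0.084, 0.046], [0.598, 0.117, 0.168]]
0.5
```

Run:
```python
from h import *
ims=[]
for n,(x,y) in {"top":(228,228),"side":(206,170)}.items():
    im=cv2.imread(f"pics/{n}0.png")[max(0,y-110):y+110, x-130:x+130]; ims.append(cv2.resize(im,(400,340),interpolation=cv2.INTER_CUBIC))
cv2.imwrite("pics/c0.png",np.hstack(ims))
for n in ["top","side"]:
    c=capture(n)
    s=silhouettes(n,"lid_edge_a")[0]
    X,u,v=world(c,s["region"])
    # bead+panel points: fit plane and centre
    k=X[:,2]>0.14; X=X[k]
    print(n,len(X))
    for _ in range(5):
        A=np.c_[X[:,:2],np.ones(len(X))]; co=np.linalg.lstsq(A,X[:,2],rcond=None)[0]
        r=X[:,2]-A@co; X=X[abs(r)<0.006]
    (cx,cy),rad=cv2.minEnclosingCircle(X[:,:2].astype(np.float32))
    g=co[:2]; print("plane",co.round(4),"slope",np.hypot(*g),"az",np.degrees(np.arctan2(g[1],g[0])),"circ",cx,cy,rad,"zc",co@[cx,cy,1],"std",r.std())
    # bead profile by azimuth
    A,u,v=world(c); d=A[:,:2]-[cx,cy]; rr=np.hypot(*d.T); az=np.degrees(np.arctan2(d[:,1],d[:,0]))
    for a in range(-180,180,30):
        m=(abs((az-a+180)%360-180)<15)&(A[:,2]>.13)
        print(a,[(round(float(np.median(A[m&(abs(rr-R)<.0025),2])),4) if (m&(abs(rr-R)<.0025)).any() else None) for R in (.02,.035,.047,.0515,.055)])
# neighbours
c=capture("top")
for q in ["blue_tin","wiped_tin","loose_lid","bowl_tin","bowl","pot_small","grey_tin","flat_brush"]:
    for s in silhouettes("top",q)[:1]:
        X,u,v=world(c,s["region"]); print(q,round(s["conf"],2),np.percentile(X,[3,97],axis=0).round(3).tolist())
```

```text
top 753
plane [ 0.0116 -0.0859  0.159 ] slope 0.08668834259388225 az -82.29290947050643 circ 0.47871050238609314 0.13981178402900696 0.05143069103360176 zc 0.15260134993401306 std 0.0027919901114222627
-180 [0.1528, 0.151, 0.1557, 0.1415, 0.1402]
-150 [0.153, 0.154, 0.1564, 0.1485, 0.1415]
-120 [0.1518, 0.1548, 0.1571, 0.1434, 0.1406]
-90 [0.152, 0.154, 0.16, 0.1511, 0.1389]
-60 [0.1533, 0.1541, 0.1604, 0.1473, 0.1391]
-30 [0.1539, 0.1522, 0.1573, 0.1545, 0.14]
0 [0.1545, 0.1519, 0.1563, 0.1512, 0.141]
30 [0.151, 0.1547, 0.1556, 0.1441, 0.1392]
60 [0.1521, 0.1453, 0.1516, 0.1438, 0.1387]
90 [0.1523, 0.1485, 0.1495, 0.1489, None]
120 [0.1501, 0.1475, 0.1504, 0.1414, 0.141]
150 [0.1503, 0.1489, 0.1532, 0.1404, 0.1389]
side 441
plane [ 0.0052 -0.0811  0.1625] slope 0.08122256617805922 az -86.30949541965303 circ 0.4753642678260803 0.13971859216690063 0.05339953675866127 zc 0.15369086904663742 std 0.0019087979190725761
-180 [0.1533, 0.1526, 0.1529, 0.1391, 0.14]
-150 [0.1527, 0.1536, 0.1529, 0.1481, 0.139]
-120 [0.1549, 0.1552, 0.152, 0.1419, 0.137]
-90 [0.1548, 0.1549, 0.1534, 0.1568, 0.1376]
-60 [0.1538, 0.1561, 0.154, 0.1407, 0.1381]
-30 [0.1532, 0.1558, 0.1417, 0.1562, 0.1392]
0 [0.1535, 0.1518, 0.1555, 0.1429, 0.1424]
30 [0.152, 0.1507, 0.154, 0.1544, None]
60 [0.1529, 0.1509, 0.1519, 0.1516, 0.1507]
90 [0.151, 0.1511, 0.1515, 0.1499, 0.1493]
120 [0.1524, 0.1506, 0.1509, 0.15, None]
150 [0.1531, 0.1515, 0.1539, None, None]
blue_tin 0.98 [[0.507, -0.355, -0.0], [0.617, -0.247, 0.132]]
wiped_tin 0.58 [[0.489, -0.098, -0.003], [0.637, -0.031, 0.164]]
loose_lid 0.62 [[0.486, -0.074, 0.154], [0.593, 0.028, 0.168]]
bowl 0.62 [[0.661, 0.094, 0.119], [0.805, 0.24, 0.172]]
pot_small 0.65 [[0.663, -0.025, 0.013], [0.715, 0.028, 0.068]]
flat_brush 0.85 [[0.415, 0.248, 0.003], [0.461, 0.423, 0.019]]
```

View pics/c0.png

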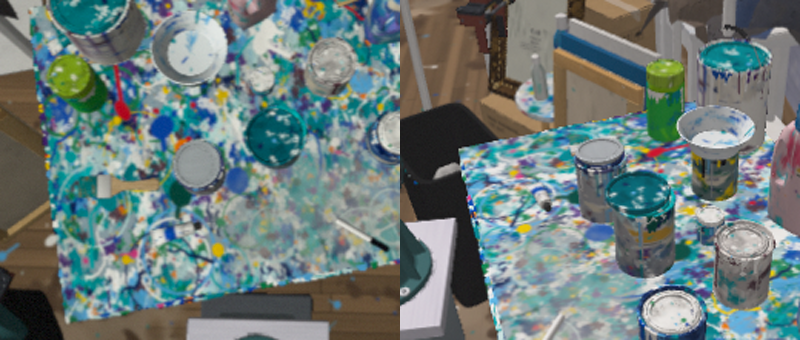

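The target tin's grey lid is at crop pixel (198,166) in the top view, and the loose teal lid is at (277,137). The fit puts the tin's centre near (0.477, 0.140), with the high edge toward -y (azimuth about -84°). I'll press the high edge first, slowly and with a force stop.

```bash
cat >> h.py <<'E'
from scipy.spatial.transform import Rotation as Ro
C=np.array([.4775,.1398]); AZ=np.radians(-84)
U=np.array([np.cos(AZ),np.sin(AZ)])
def quat(s):
    y=s*np.array([-U[1],U[0],0]); z=np.array([0,0,-1.]); x=np.cross(y,z)
    return Ro.from_matrix(np.c_[x,y,z]).as_quat()
def press(sgn,q,r=.051,N=14):
    P=C+sgn*r*U
    move_ptp([*P,.28],q)
    servo_line([*P,.172],q,rate=.1,contact_N=5)
    f0=np.array(current_force())
    hit=servo_line([*P,.139],q,rate=.008,contact_N=N)
    print(sgn,hit,np.round(current_position(),4),np.round(np.array(current_force())-f0,1))
    p=current_position(); servo_line([p[0],p[1],.28],q,rate=.1)
E
python3 - <<'E'
from h import *
move_gripper(0.0)
p=current_position(); servo_line([p[0],p[1],.33],rate=.2)
best=min((quat(s) for s in(1,-1)), key=lambda q:(lambda j:9 if j is None else abs(j[5]))(inverse_kinematics([*C,.28],q)))
np.save("q.npy",best)
move_ptp([*C,.33],best)
press(1,best)
print(current_finger_gap(),current_clock())
E
```

```text
1 True [0.4838 0.0877 0.1439] [-1.2  0.1  6.8]
8.505730257769953e-05 11.175
```

Run:
```python
from h import *
q=np.load("q.npy")
press(-1,q)
p=current_position(); servo_line([.36,.30,.33],q,rate=.2)
for n in ["top","side"]:
    c=capture(n); cv2.imwrite(f"pics/{n}1.png",c["image"])
    ss=silhouettes(n,"lid_edge_a")
    if not ss: continue
    X,u,v=world(c,ss[0]["region"]); X=X[X[:,2]>.13]
    A=np.c_[X[:,:2]-C,np.ones(len(X))]; co=np.linalg.lstsq(A,X[:,2],rcond=None)[0]
    print(n,len(X),co.round(4),np.median(X,0).round(4))
    Xa,_,_=world(c); d=Xa[:,:2]-C; rr=np.hypot(*d.T); 
    for s in (1,-1):
        m=(abs(rr-.047)<.004)&(s*d@U>.035)&(Xa[:,2]>.13); print(s,np.median(Xa[m,2]).round(4),m.sum())
print(current_clock())
```

```text
-1 True [0.4723 0.1917 0.1443] [-1.2  0.2  6.7]
top 769 [ 0.0003 -0.0028  0.1417] [0.4788 0.138  0.1418]
1 0.1428 52
-1 0.1414 47
side 466 [-0.0035 -0.006   0.1429] [0.477  0.1372 0.1429]
1 0.1441 37
-1 0.1437 28
18.6917
```

Both edges stopped hard at about 144 mm, the lid is level, and the tin hasn't moved.

```bash
python3 -c "
from h import *
print(close_job())"
```

```text
the job is handed in; nothing more can be done
None
```

The job is handed in. Both edges of the lid were pressed to a hard stop at about 144 mm, and the cameras then showed it level, with the tin where it stood and the hand well clear. I saw no sign of anything else being touched, though I did not re-measure the other objects.

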